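# Close up the oven's water strainer and put the water back on

### The job

The strainer in the oven's water line has just been cleaned: its cap is only standing loose in the collar, and the drain cock at the front is still open. Shut the drain cock fully, press the cap down against its spring and turn it clockwise (seen from above) until it clicks home and stays locked, and only when both are closed swing the supply lever fully open. Leave the tools and spare parts lying around it where they are.

Things in the scene. Friction and masses are not known exactly. Their poses are not given: they have to be found in the camera images.
- unit: The strainer, fixed to the bench at another place and yaw each time: an upright stainless pot, 100 mm across, on a foot plate. Origin on the bench on its vertical axis, z up. The straight water pipe runs along y: outlet with pressure gauge at +y, supply valve at -y. The drain comes out at its front, -x. Pipes and gauge (top 176 mm) stay below the collar's rim.
- collar (a point): Centre of the rim of the collar on top of the strainer, 178 mm above the bench; axes as the strainer's. The collar is 80 mm across. It has two open slots for the cap's lugs; from each, a track under a 9 mm ledge leads clockwise (from above) to a notch 80 degrees on, with a solid stop behind it. Anticlockwise is blocked.
- wing (a point): Centre of the wing, the upright grip bar on top of the loose cap; x along the wing, z up. The wing is 60 mm long, 14 mm thick, 26 mm high. Loose, this point is 35 mm above the collar point and x points 10 degrees (give or take 2) clockwise of the collar's x. Locked, it is 31 mm above the collar point and the wing lies along the water pipe (collar's y).
- flange (a point): Centre of the flat upper face of the cap's round flange, 86 mm across, at the wing's foot, 13 mm below the wing's centre. Fingertips can press on it with the wing between them. The cap is steel and brass, about 0.3 kg; under the flange a plug with two lugs in line with the wing stands in the collar's slots on the spring-loaded seal plate.
- seal (a joint): Spring plate under the cap, m pressed down: 0 = cap standing loose, bottom at 0.011. It pushes up with 9 N at 0 and 0.7 N more per mm (3 N of it carries the cap). At 0.007 or more the lugs are below the ledges and the cap turns clockwise, about 80 degrees to the stop; let go there, it rises 3 mm into the notches: locked, 0.004, and cannot turn back.
- drain (a joint): Drain cock lever, rad: 0 = shut (lever across the drain pipe, pointing along the collar's +y), 1.571 = fully open (lever along the drain pipe, pointing along the collar's -x); it grows anticlockwise seen from above. Starts at 1.1 to 1.57. Rubbing turning moment about 0.3 N m, stays where it is left, stops at both ends.
- drain_grip (a point): Middle of the black sleeve of the drain lever, 62 mm from its stem; the sleeve is 52 mm long, 17 mm wide, 12 mm high and lies level, this point 104 mm above the bench. The drain pipe under it has its top 67 mm above the bench, the valve body 73 mm.
- drain_stem (a point): Point on the vertical turning axis of the drain lever, 97 mm above the bench, 100 mm in front of the strainer's axis.
- supply (a joint): Supply ball valve lever, rad: 0 = shut (lever across the water pipe, pointing along the collar's -x), 1.571 = fully open (lever along the pipe, pointing along the collar's -y, away from the strainer); it grows anticlockwise seen from above. Starts shut (0 to 0.08). Rubbing turning moment about 0.35 N m, stays where it is left, stops at both ends.
- supply_grip (a point): Middle of the black sleeve of the supply lever, 67 mm from its stem; the sleeve is 62 mm long, 17 mm wide, 12 mm high and lies level, this point 148 mm above the bench. The pipe under its open place has its top 115 mm above the bench.
- supply_stem (a point): Point on the vertical turning axis of the supply lever, 145 mm above the bench, 140 mm to the supply side of the strainer's axis.
- wrench: Bystander: open-ended wrench 190 mm long lying on the bench at the right of the strainer.
- scraper: Bystander: dough scraper, steel blade with wooden grip, 124 mm wide, 14 mm high, lying at the left of the strainer.
- screen: Bystander: the old strainer screen, a wire-mesh cylinder 44 mm across and 90 mm high, standing behind the supply pipe.
- gasket: Bystander: flat black gasket ring 72 mm across, 6 mm thick, lying between the drain and supply levers.
- brush: Bystander: brush 210 mm long lying behind the strainer.
Not all that is in view belongs to the job. Of the things shaped like the part that bears wing, the bare steel one is meant.

How it is judged (in metres and radians):
On the way, in this order (a step that is already met when the one before it is completed fails the run):
1. the drain cock is shut and the cap is locked in its notches, spring-lifted (value of joint drain below 0.12 rad and angle between the x axis of wing and the y axis of collar, either way round below 0.15 rad and z of wing in the frame of collar between 0.0285 and 0.033 m), for 0.2 s.
2. the supply lever is fully open (value of joint supply above 1.42 rad), for 0.2 s.
At the end, for the whole second after the job is handed in: The drain lever is shut (within 0.12 rad of its stop), the cap is locked: wing along the water pipe within 0.15 rad, upright within 0.08 rad, its wing point 28.5 to 33 mm above the collar point and within 6 mm of its axis, and the supply lever is within 0.15 rad of fully open (all of step 1 and value of joint supply above 1.42 rad and horizontal distance between wing and collar below 0.006 m and angle between wing's own z axis and vertical below 0.08 rad); the robot touches nothing.
It fails at once if the supply is opened (beyond 0.35 rad) while the drain is open or the cap is not locked (value of joint supply above 0.35 rad and (value of joint drain above 0.2 rad or angle between the x axis of wing and the y axis of collar, either way round above 0.17 rad or z of wing in the frame of collar above 0.0335 m)).
It fails at once if a tool or spare part by the strainer (wrench, scraper, brush, old screen, gasket) is pushed out of its place (more than 30 mm) (distance of any of wrench, scraper, screen, gasket, brush from where it was at the start of the episode above 0.03 m).
It also fails if it takes over 69 s, if anything falls off the work surface, if the arm or the gripper's body presses on something with over 40 N, if the wrist force passes 120 N, or if a joint passes its speed limit or range.

### The arm

A 6-joint arm with a two-finger parallel gripper is mounted at the origin on the work surface. World frame = base frame: x ahead of the robot, y to its left, z up, the work surface at z = 0. Lengths are in mm, angles in rad, forces in N, time in s.
With the tool pointing down it reaches from about 300 to 875 mm from the base axis. Payload 6.4 kg.
Tool frame: the origin (TCP) lies on the centre line of the jaws, within the pads' length; the fingertips stand 25 mm ahead of it and the grasp point (between the pads) lies 6 mm ahead of it; z points along the fingers, y is the line along which they close (so a half turn about z gives the same grasp; the last joint's range is limited). The gripper opens to 88 mm and grips with 3 to 60 N. Pads are 18 mm wide; open, the fingers measure 123 mm over their backs; the gripper's body (75 mm by 187 mm) begins 45 mm behind the grasp point.
Start: joints at [-1.533, 0.181, 1.607, -0, 1.354, -0.206], TCP at [138.816, -558.007, 263.714] pointing down, gripper open.
Joint ranges: [-2.99, 2.99], [-0.89, 2.07], [0.3, 2.58], [-1.14, 4.28], [0, 2.63], [-3.12, 3.12]. Speed limits (rad/s): [2.57, 2.57, 3.01, 3.14, 3.14, 3.14].

### API

Orientations are given as a unit quaternion [x, y, z, w].
In Python, from station import read_state, get_image, get_calibration, job gives the robot as it stands. The module is installed in compiled form; this text tells all that it offers.
- The arm moves only by the shell command python3 -m pendant 'ROWS' [OPENING]. ROWS is JSON, a list of rows, each a list of 2 entries, a list of its own where there are three numbers: the shift along the world's x, y, z normalised to -1 to 1, where 1 is 0.03 m, then the turn, a rotation vector about the world's x, y, z normalised to -1 to 1, where 1 is 45 degrees. A call has 1 to 12 rows; each row shifts and turns the commanded pose from where the row before left it; what a row does not reach is not made up. A row lasts 1/12 s, in which the tool goes at most 41.7 mm and 7.16 degrees, less where a joint would pass 70% of its speed; a pose out of reach is approached as far as the arm can. A call with a number of a shift or a turn outside -1 to 1 is refused whole. A call with a gripper value outside its range is refused whole. OPENING is the closure, from -1 (fully open) to 1 (shut), set as the call begins (- or left out, the last holds). The fingers move at their own pace and stop on an object; the grip force is fixed at half the most. Time passes only in rows, so rows that do not move let the fingers close. It gives the time, the measured TCP pose, the force, the opening and the grip force at its end, in the units of the state.
- read_state(): the state, without advancing time (a new reading comes with each control period).
- get_image(name): name is "scene" or "top"; returns the picture (400x640x3 uint8, red, green, blue); there is no depth.
- get_calibration(name): a dict with "fx", "fy", "cx", "cy" (pixels), "R" (3x3) and "t" (3): a world point X has camera coordinates R X + t. Camera axes: x right, y down, z forward; pixel columns grow to the right and rows downward; lengths in mm; the calibration is good to about 2 mm. A picture is of the moment at which its call begins. get_calibration takes no time and is no camera call.
- job.finish_job(): hands the job in; it is judged then, once.
The state is a dict: "clock": time; "joint_positions": joint angles; "joint_vel": joint speeds; "joint_torque": joint torques, N m; "ee_pos": TCP position; "tool_rot": TCP orientation; "wrist_force": force on the tool from outside, world axes, zero at the start; "wrist_torque": the same for the moment, N m; "width": finger opening in mm; "grasp_force": force on a finger pad.
Only numpy, scipy, OpenCV 4.12 (cv2) and the standard library are available. Lean on these libraries where they do the work, as an engineer would, in place of code of your own. Each camera call takes 0.05 s, during which the arm holds its last target. There are 200 camera calls.

## Working session

There is one attempt and no reset: what is moved stays moved. The work goes in short steps, Python scripts to look and compute and a shell command to move; the robot and the scene stay as the last step left them, time stands still between calls to the robot, and variables do not carry over. Pictures are saved under pics/ and viewed, at most 10 in all, crops included, and the job is handed in when it is done.

```bash
mkdir -p pics; python3 - <<'E'
from station import *
import cv2
for n in("scene","top"):
    c=get_calibration(n);print(n,c)
    cv2.imwrite(f"pics/{n}0.png",get_image(n)[:,:,::-1])
s=read_state();print(s)
E
```

```text
scene {'fx': 438.1678812571658, 'fy': 438.1678812571658, 'cx': 310.78603189953674, 'cy': 198.6274518211011, 'R': array([[-0.61363122,  0.78947186,  0.013817  ],
       [ 0.63243667,  0.50189903, -0.59001798],
       [-0.47273733, -0.35331507, -0.80727187]]), 't': array([ 308.80435041, -304.48071062, 1367.90324106])}
top {'fx': 413.9908726232263, 'fy': 413.9908726232263, 'cx': 319.0535776615099, 'cy': 202.53536962187155, 'R': array([[ 0.02882369, -0.99941046,  0.01865298],
       [-0.98199358, -0.03179696, -0.18621914],
       [ 0.18670246, -0.01294958, -0.98233115]]), 't': array([  1.81336886, 604.89184966, 961.19470129])}
{'clock': 0.1, 'joint_positions': array([-1.53328431e+00,  1.81434179e-01,  1.60790747e+00,  3.16334176e-05,
        1.35379814e+00, -2.06276820e-01]), 'joint_vel': array([-0.00011416, -0.00147797, -0.00239179,  0.00055126,  0.00011867,
       -0.00067369]), 'joint_torque': array([ 1.06081770e-03, -4.34819734e+01, -3.42693257e+01,  7.05217640e-02,
        3.41084576e-02, -3.99931855e-05]), 'ee_pos': array([ 138.81593059, -557.53674925,  262.91877901]), 'tool_rot': array([ 9.92580188e-01,  1.21589360e-01,  8.05860367e-05, -7.69511140e-04]), 'wrist_force': array([0.52642405, 0.28436588, 1.15409421]), 'wrist_torque': array([-0.02221063,  0.00041213, -0.00490247]), 'grasp_force': 0.0, 'width': 88.58104253142875}
```

View pics/scene0.png

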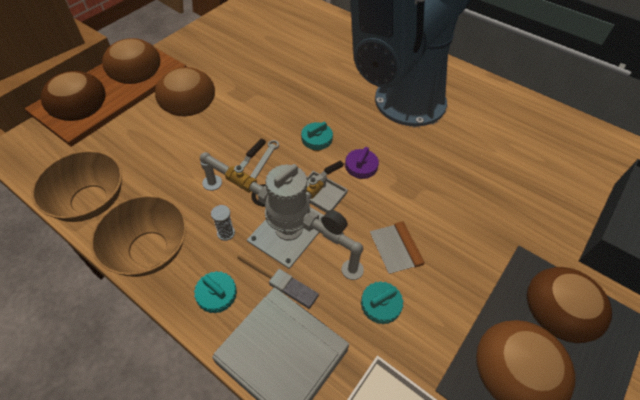

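View pics/top0.png

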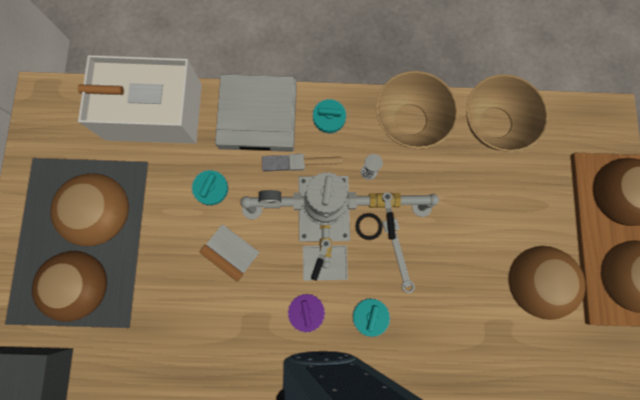

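Cap-shaped things in the top picture:
- Teal caps at (330,115), (210,187) and (371,317).
- A purple cap at (306,313).
- A bare steel cap on the strainer at (326,193). It is steel and sits in the collar, so it is the one meant.

I'll confirm it in an enlarged crop.

```bash
python3 - <<'E'
import cv2
a=cv2.imread("pics/top0.png")[160:300,235:445]
cv2.imwrite("pics/topc.png",cv2.resize(a,None,fx=3.8,fy=3.8,interpolation=cv2.INTER_CUBIC))
a=cv2.imread("pics/scene0.png")[125:285,190:380]
cv2.imwrite("pics/scenec.png",cv2.resize(a,None,fx=3.7,fy=3.7,interpolation=cv2.INTER_CUBIC))
E
```

```text
(no output)
```

View pics/topc.png

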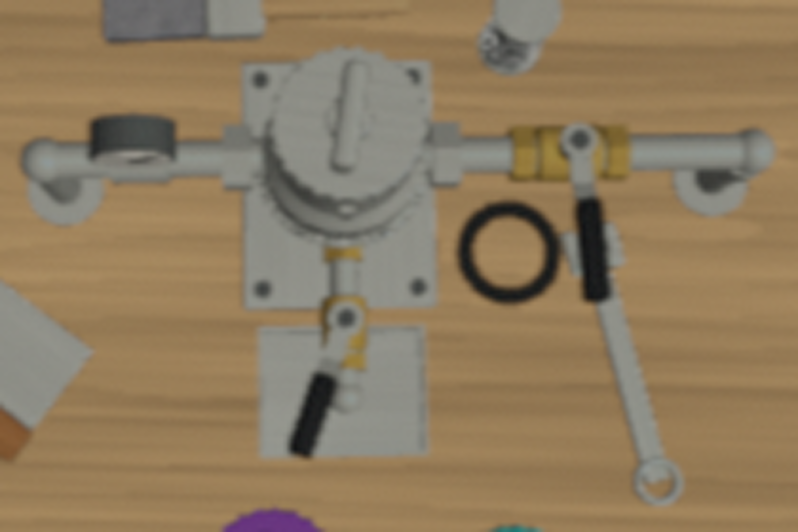

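View pics/scenec.png

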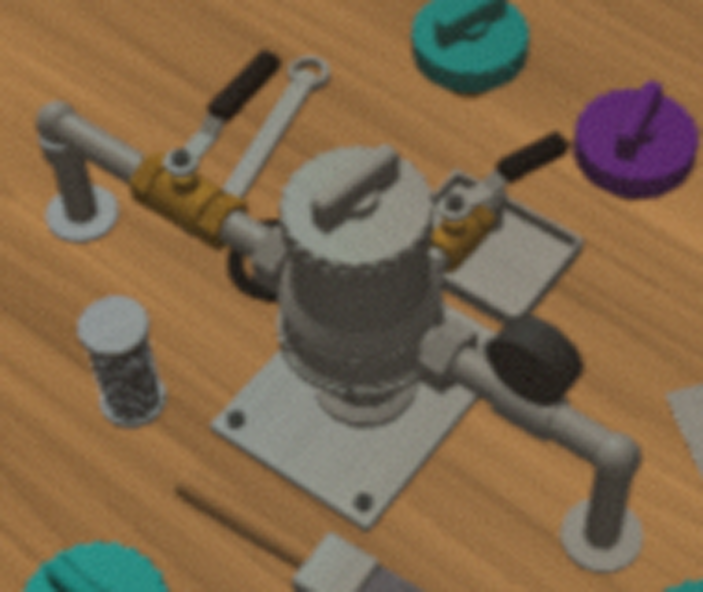

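The bare steel cap stands on the strainer, with its wing at crop (349,113), about (327,190) in the full picture. The drain sleeve is at crop (312,414) and the supply sleeve at (592,250). Next I'll fit the strainer pose from both views.

```bash
cat > fit.py <<'E'
import numpy as np
from station import get_calibration
from scipy.optimize import least_squares
C={n:get_calibration(n) for n in("top","scene")}
def proj(n,X):
    c=C[n];p=c["R"]@X+c["t"];return np.array([c["fx"]*p[0]/p[2]+c["cx"],c["fy"]*p[1]/p[2]+c["cy"]])
off={"top":((235,160),3.8),"scene":((190,125),3.7)}
def pts(v):
    x,y,a,d,s,w=v;R=lambda t:np.array([[np.cos(t),-np.sin(t)],[np.sin(t),np.cos(t)]])
    o=np.array([x,y]);W=lambda l:o+R(a)@np.array(l)
    u=R(a)@np.array
    ds=W([-100,0]);ss=W([0,-140])
    f=lambda p,z:np.array([*p,z])
    dd=R(a+np.pi/2+d)@[1,0];sd=R(a+np.pi+s)@[1,0];wd=R(a-w)@[1,0]
    return dict(ds=f(ds,103),ss=f(ss,152),dg=f(ds+62*dd,110),sg=f(ss+67*sd,154),w1=f(o+28*wd,226),w2=f(o-28*wd,226))
obs=[("top","w1",353,64),("top","w2",345,166),("top","ss",579,139),("top","sg",592,250),("top","ds",345,318),("top","dg",312,414),
("scene","w1",320,213),("scene","w2",392,155),("scene","ss",180,160),("scene","sg",244,84),("scene","ds",456,204),("scene","dg",533,157)]
def res(v):
    P=pts(v);r=[]
    for n,k,a,b in obs:
        (ox,oy),m=off[n];r+=list(proj(n,P[k])-[ox+(a+.5)/m-.5,oy+(b+.5)/m-.5])
    return np.array(r)
best=min((least_squares(res,[560,-10,a,1.3,0,.17],loss="soft_l1") for a in np.arange(-1,1.1,.5)),key=lambda r:r.cost)
v=best.x
if __name__=="__main__":
    print(v,best.cost);print(res(v).reshape(-1,2).round(1).tolist())
    print({k:p.round(1).tolist() for k,p in pts(v).items()})
E
python3 fit.py
```

```text
Traceback (most recent call last):
  File "fit.py", line 23, in <module>
    best=min((least_squares(res,[560,-10,a,1.3,0,.17],loss="soft_l1") for a in np.arange(-1,1.1,.5)),key=lambda r:r.cost)
  File "fit.py", line 23, in <genexpr>
    best=min((least_squares(res,[560,-10,a,1.3,0,.17],loss="soft_l1") for a in np.arange(-1,1.1,.5)),key=lambda r:r.cost)
              ~~~~~~~~~~~~~^^^^^^^^^^^^^^^^^^^^^^^^^^^^^^^^^^^^^^^^^^
  File "fit.py", line 19, in res
    P=pts(v);r=[]
  File "fit.py", line 11, in pts
    u=R(a)@np.array
      ~~~~^~~~~~~~~
ValueError: matmul: Input operand 1 does not have enough dimensions (has 0, gufunc core with signature (n?,k),(k,m?)->(n?,m?) requires 1)
```

```bash
sed -i '/u=R(a)@np.array$/d' fit.py; python3 fit.py
```

```text
[6.01638805e+02 8.80010370e+00 4.68763165e-02 1.22679872e+00
 4.77031794e-02 1.13633308e-01] 5.463936453760079
[[-0.1, -0.8], [-0.5, -1.2], [0.4, -1.0], [0.1, -0.7], [-0.3, -0.5], [-0.2, -0.0], [0.6, -1.5], [-0.0, -1.4], [0.2, -2.1], [0.3, -0.2], [0.2, -0.4], [0.4, -0.8]]
{'ds': [501.7, 4.1, 103.0], 'ss': [608.2, -131.0, 152.0], 'dg': [442.5, 22.3, 110.0], 'sg': [541.5, -137.4, 154.0], 'w1': [629.6, 6.9, 226.0], 'w2': [573.7, 10.7, 226.0]}
```

The fit agrees to about 2 mm: axis (602,9), yaw 0.047, drain 1.23, supply 0.05. For the drain I'll close the fingers and push the lever from its -y side.

```bash
python3 -m pendant '[[[0.46,0.86,0],[0,0,-0.1]],[[0.46,0.86,0],[0,0,-0.1]],[[0.46,0.86,0],[0,0,-0.1]],[[0.46,0.86,0],[0,0,0]],[[0.46,0.86,0],[0,0,0]],[[0.46,0.86,0],[0,0,0]],[[0.46,0.86,0],[0,0,0]],[[0.46,0.86,0],[0,0,0]],[[0.46,0.86,0],[0,0,0]],[[0.46,0.86,0],[0,0,0]],[[0.46,0.86,0],[0,0,0]],[[0.46,0.86,0],[0,0,0]]]' 1
python3 -m pendant '[[[0.46,0.86,0],[0,0,0]],[[0.46,0.86,0],[0,0,0]],[[0.46,0.86,0],[0,0,0]],[[0.46,0.86,0],[0,0,0]],[[0.46,0.86,0],[0,0,0]],[[0.46,0.86,0],[0,0,0]],[[0.46,0.86,0],[0,0,0]],[[0.46,0.86,0],[0,0,0]],[[0.46,0.86,0],[0,0,0]],[[0,0,0],[0,0,0]],[[0,0,0],[0,0,0]]]'
```

```text
clock: 1.1
ee_pos: [304.7, -246.9, 263.5]
tool_rot: [1.0, 0.004, -0.0, -0.0]
wrist_force: [1.1, 0.4, -0.0]
width: 10.3
grasp_force: 0.0
clock: 2.02
ee_pos: [428.5, -15.1, 263.3]
tool_rot: [1.0, 0.006, -0.001, -0.0]
wrist_force: [0.3, 0.2, -0.4]
width: 0.2
grasp_force: 0.0
```

```bash
python3 -m pendant '[[[0,0,-0.8],[0,0,0]],[[0,0,-0.8],[0,0,0]],[[0,0,-0.8],[0,0,0]],[[0,0,-0.8],[0,0,0]],[[0,0,-0.8],[0,0,0]],[[0,0,-0.8],[0,0,0]],[[0,0,-0.2],[0,0,0]],[[0,0,0],[0,0,0]],[[0,0,0],[0,0,0]]]'
python3 -m pendant '[[[0.07,0.27,0],[0,0,0]],[[0.07,0.27,0],[0,0,0]],[[0.07,0.27,0],[0,0,0]],[[0.1,0.25,0],[0,0,0]],[[0.1,0.25,0],[0,0,0]],[[0.14,0.23,0],[0,0,0]],[[0.14,0.23,0],[0,0,0]]]'
```

```text
clock: 2.77
ee_pos: [428.7, -17.0, 114.3]
tool_rot: [1.0, 0.004, -0.0, 0.0]
wrist_force: [0.6, -0.0, 1.2]
width: 0.8
grasp_force: 0.0
clock: 3.35
ee_pos: [450.2, 37.0, 114.9]
tool_rot: [1.0, 0.005, 0.001, 0.001]
wrist_force: [-2.2, -6.1, -0.0]
width: 0.8
grasp_force: 2.4
```

```bash
python3 -m pendant '[[[0.16,0.2,0],[0,0,0]],[[0.16,0.18,0],[0,0,0]],[[0.18,0.16,0],[0,0,0]],[[0.18,0.14,0],[0,0,0]],[[0.18,0.1,0],[0,0,0]],[[0.18,0.05,0],[0,0,0]],[[0,0,0],[0,0,0]]]'
python3 -m pendant '[[[0.1,0,0],[0,0,0]],[[0,0,0],[0,0,0]]]'
```

```text
clock: 3.93
ee_pos: [479.2, 62.4, 113.8]
tool_rot: [1.0, 0.005, -0.002, 0.0]
wrist_force: [-8.5, -4.6, 5.2]
width: 0.5
grasp_force: 4.7
clock: 4.1
ee_pos: [479.6, 62.5, 113.6]
tool_rot: [1.0, 0.005, -0.005, 0.0]
wrist_force: [-20.5, -4.2, 15.9]
width: 0.4
grasp_force: 10.2
```

```bash
python3 -m pendant '[[[0.07,0,0],[0,0,0]],[[0,0,0],[0,0,0]],[[-0.5,0,0],[0,0,0]],[[-1,0,0.5],[0,0,0]],[[-0.5,0,1],[0,0,0]],[[0,0,1],[0,0,0]],[[0,0,1],[0,0,0]],[[0,0,1],[0,0,0]],[[0,0,1],[0,0,0]],[[0,0,0.5],[0,0,0]],[[0,0,0],[0,0,0]]]' -1
python3 - <<'E'
from station import *
import cv2
a=get_image("scene")[125:285,190:380,::-1]
b=get_image("top")[160:300,235:425,::-1]
cv2.imwrite("pics/2.png",cv2.resize(cv2.hconcat([a[:140],b]),None,fx=2.1,fy=2.1,interpolation=cv2.INTER_CUBIC))
E
```

```text
clock: 5.02
ee_pos: [428.0, 62.3, 298.9]
tool_rot: [1.0, 0.005, 0.005, 0.0]
wrist_force: [0.0, 0.3, -0.1]
width: 71.9
grasp_force: 0.0
```

View pics/2.png

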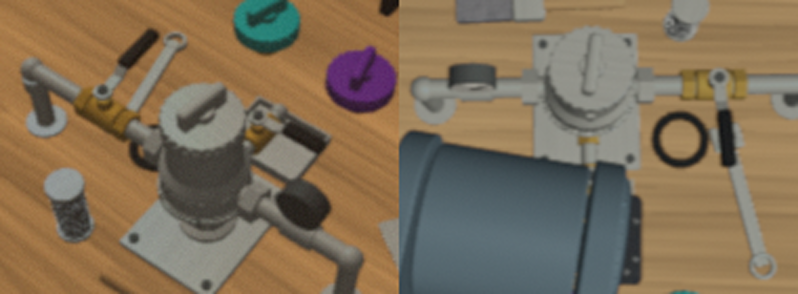

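```bash
python3 -m pendant '[[[0.83,-0.25,0],[0,0,-0.04]],[[0.83,-0.25,0],[0,0,-0.04]],[[0.83,-0.25,0],[0,0,-0.04]],[[0.83,-0.26,0],[0,0,-0.01]],[[0.83,-0.26,0],[0,0,0]],[[0.83,-0.26,0],[0,0,0]],[[0.83,-0.26,0],[0,0,0]],[[0,0,-0.6],[0,0,0]],[[0,0,-0.5],[0,0,0]],[[0,0,0],[0,0,0]],[[0,0,0],[0,0,0]]]'
python3 - <<'E'
from fit import *
from station import *
from scipy.spatial.transform import Rotation as R
for d in(0,.1,.2):
    w=v.copy();w[3]=d;P=pts(w);print(d,proj("scene",P["ds"]),proj("scene",P["dg"]))
s=read_state();print(s["joint_positions"].round(2),R.from_quat(s["tool_rot"]).as_matrix().round(3)[:,0],s["ee_pos"])
import cv2
b=get_image("scene")[110:240,220:360,::-1]
cv2.imwrite("pics/3.png",cv2.resize(b,None,fx=4.2,fy=4.2,interpolation=cv2.INTER_CUBIC))
E
```

```text
clock: 6.03
ee_pos: [598.6, 8.6, 258.0]
tool_rot: [0.999, -0.047, -0.003, -0.0]
wrist_force: [-0.1, -0.7, 0.1]
width: 88.3
grasp_force: 0.0
0 [313.1261404  179.41727239] [334.99817178 189.71440333]
0.1 [313.1261404  179.41727239] [336.34256762 187.94201563]
0.2 [313.1261404  179.41727239] [337.44393057 186.07571155]
[-0.18  0.24  1.55  0.    1.36  1.48] [ 0.996 -0.094 -0.005] [598.59947406   8.58458004 258.02477357]
```

View pics/3.png

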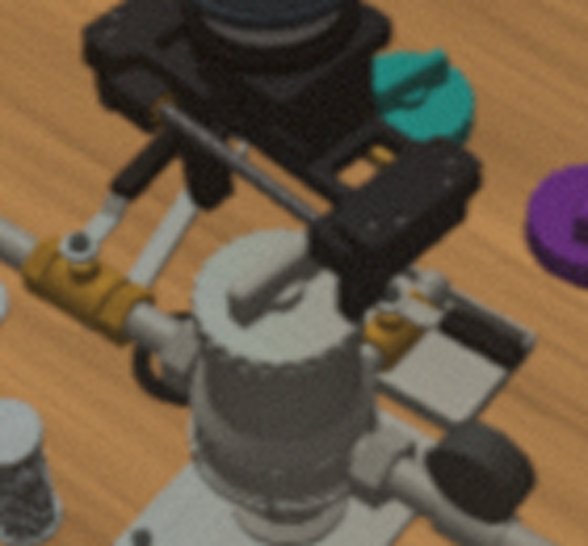

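Drain lever in the scene: stem at (314,181), sleeve at (334,190), which matches d≈0, so it is shut. The open fingers stand either side of the wing. Next I'll narrow them, lower and grip.

```bash
python3 -m pendant '[[[0.1,0,0],[0,0,0]],[[0,0,0],[0,0,0]],[[0,0,0],[0,0,0]],[[0,0,0],[0,0,0]],[[0,0,-0.3],[0,0,0]],[[0,0,-0.3],[0,0,0]],[[0,0,-0.3],[0,0,0]],[[0,0,-0.1],[0,0,0]],[[0,0,0],[0,0,0]]]' 0.2
python3 -m pendant '[[[0,0,0],[0,0,0]],[[0,0,0],[0,0,0]],[[0,0,0],[0,0,0]],[[0,0,0],[0,0,0]],[[0,0,0],[0,0,0]],[[0,0,0],[0,0,0]]]' 1
```

```text
clock: 6.83
ee_pos: [601.9, 8.2, 228.6]
tool_rot: [0.999, -0.047, -0.002, -0.0]
wrist_force: [0.4, -0.3, 0.7]
width: 35.5
grasp_force: 0.0
clock: 7.33
ee_pos: [603.2, 7.2, 231.3]
tool_rot: [0.999, -0.047, 0.0, 0.001]
wrist_force: [-1.0, -4.6, 1.3]
width: 13.8
grasp_force: 29.7
```

```bash
python3 -m pendant '[[[0,0,-0.1],[0,0,0]],[[0,0,-0.1],[0,0,0]],[[0,0,0],[0,0,0]]]'
python3 -m pendant '[[[0,0,-0.1],[0,0,0]],[[0,0,-0.1],[0,0,0]],[[0,0,0],[0,0,0]]]'
```

```text
clock: 7.58
ee_pos: [603.5, 7.2, 226.1]
tool_rot: [0.999, -0.047, 0.001, 0.001]
wrist_force: [-2.0, -4.8, 7.3]
width: 13.5
grasp_force: 29.7
clock: 7.83
ee_pos: [603.7, 7.2, 220.9]
tool_rot: [0.999, -0.047, 0.001, 0.001]
wrist_force: [-2.1, -4.9, 10.4]
width: 13.4
grasp_force: 29.7
```

```bash
python3 -m pendant '[[[0,0,-0.1],[0,0,0]],[[0,0,-0.04],[0,0,0]],[[0,0,0],[0,0,0]]]'
python3 -m pendant '[[[0,0,0],[0,0,-0.06]],[[0,0,0],[0,0,-0.06]],[[0,0,0],[0,0,-0.06]],[[0,0,0],[0,0,0]]]'
```

```text
clock: 8.08
ee_pos: [604.9, 6.8, 219.8]
tool_rot: [0.999, -0.047, 0.003, 0.001]
wrist_force: [-7.5, -5.1, 24.8]
width: 13.4
grasp_force: 30.0
clock: 8.42
ee_pos: [605.0, 7.2, 219.8]
tool_rot: [0.993, -0.118, 0.004, 0.001]
wrist_force: [-6.3, -3.9, 22.7]
width: 14.1
grasp_force: 30.0
```

```bash
python3 -m pendant '[[[0,0,0],[0,0,-0.08]],[[0,0,0],[0,0,-0.08]],[[0,0,0],[0,0,-0.08]],[[0,0,0],[0,0,-0.08]],[[0,0,0],[0,0,-0.08]],[[0,0,0],[0,0,-0.08]]]'
python3 -c "
from station import *
s=read_state();print(s['wrist_torque'].round(2),s['joint_positions'].round(2))"
```

```text
clock: 8.92
ee_pos: [604.6, 6.6, 219.8]
tool_rot: [0.953, -0.303, 0.003, 0.001]
wrist_force: [-8.2, -5.6, 24.0]
width: 13.6
grasp_force: 30.2
[-1.23  1.43  0.31] [-0.18  0.28  1.58 -0.    1.28  2.  ]
```

```bash
python3 -m pendant '[[[0,0,0],[0,0,-0.1]],[[0,0,0],[0,0,-0.1]],[[0,0,0],[0,0,-0.1]],[[0,0,0],[0,0,-0.1]],[[0,0,0],[0,0,-0.1]],[[0,0,0],[0,0,-0.1]],[[0,0,0],[0,0,-0.1]],[[0,0,0],[0,0,-0.1]],[[0,0,0],[0,0,-0.1]],[[0,0,0],[0,0,-0.08]],[[0,0,0],[0,0,-0.08]],[[0,0,0],[0,0,0]]]'
python3 -c "
from station import *
s=read_state();print(s['wrist_torque'].round(2),s['joint_positions'].round(2))"
python3 -m pendant '[[[0,0,0],[0,0,-0.04]],[[0,0,0],[0,0,-0.04]],[[0,0,0],[0,0,0]]]'
python3 -c "
from station import *
s=read_state();print(s['wrist_torque'].round(2),s['joint_positions'].round(2))"
```

```text
clock: 9.92
ee_pos: [603.3, 5.9, 219.8]
tool_rot: [0.749, -0.662, 0.002, 0.001]
wrist_force: [-14.2, -9.0, 28.3]
width: 13.9
grasp_force: 30.4
[-1.63  2.57  0.28] [-0.18  0.28  1.58 -0.    1.28  2.84]
clock: 10.17
ee_pos: [603.2, 6.0, 219.8]
tool_rot: [0.729, -0.685, 0.002, 0.001]
wrist_force: [-14.8, -8.5, 28.3]
width: 13.7
grasp_force: 30.4
[-1.61  2.59  0.3 ] [-0.18  0.28  1.58 -0.    1.28  2.9 ]
```

```bash
for i in 1 2; do :; done; python3 -m pendant '[[[0,0,0],[0,0,-0.04]],[[0,0,0],[0,0,0]]]'
python3 -c "
from station import *
s=read_state();print(s['wrist_torque'].round(2),s['joint_positions'].round(2))"
python3 -m pendant '[[[0,0,0],[0,0,-0.05]],[[0,0,0],[0,0,0]]]'
python3 -c "
from station import *
s=read_state();print(s['wrist_torque'].round(2),s['joint_positions'].round(2))"
```

```text
clock: 10.33
ee_pos: [603.1, 6.0, 219.8]
tool_rot: [0.718, -0.696, 0.002, 0.001]
wrist_force: [-15.2, -8.7, 29.8]
width: 13.6
grasp_force: 30.5
[-1.59  2.74  0.47] [-0.18  0.28  1.58 -0.    1.28  2.93]
clock: 10.5
ee_pos: [602.9, 6.2, 219.8]
tool_rot: [-0.704, 0.71, -0.002, -0.001]
wrist_force: [-16.2, -7.5, 29.4]
width: 14.1
grasp_force: 30.7
[-1.44  2.73  0.6 ] [-0.18  0.28  1.58 -0.    1.28  2.97]
```

The turning moment is rising, so the cap is at its stop. I'll let go and look.

```bash
python3 -m pendant '[[[0,0,0.1],[0,0,0]],[[0,0,0.1],[0,0,0]],[[0,0,0],[0,0,0]],[[0,0,0],[0,0,0]],[[0,0,0.5],[0,0,0]],[[0,0,1],[0,0,0]],[[0,0,1],[0,0,0]],[[-1,0,1],[0,0,0.1]],[[-1,0,0],[0,0,0.1]],[[-1,0,0],[0,0,0.1]],[[-1,0,0],[0,0,0.1]],[[-1,0,0],[0,0,0.1]]]' 0
python3 - <<'E'
from station import *
import cv2
a=get_image("scene")[125:285,190:380,::-1]
b=get_image("top")[160:300,235:425,::-1]
cv2.imwrite("pics/4.png",cv2.resize(cv2.hconcat([a[:140],b]),None,fx=2.1,fy=2.1,interpolation=cv2.INTER_CUBIC))
E
```

```text
clock: 11.5
ee_pos: [451.9, 8.8, 324.1]
tool_rot: [0.831, -0.557, -0.001, -0.0]
wrist_force: [-0.4, 0.5, 0.3]
width: 44.2
grasp_force: 0.0
```

View pics/4.png

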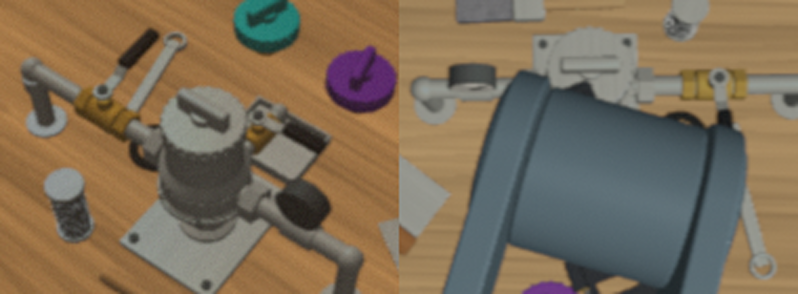

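```bash
python3 - <<'E'
import cv2,numpy as np
from station import *
from fit import *
o=cv2.imread("pics/scene0.png");n=get_image("scene")[:,:,::-1].copy()
f=8
crop=lambda a:cv2.resize(a[158:200,260:312],None,fx=f,fy=f,interpolation=cv2.INTER_CUBIC)
cv2.imwrite("pics/5.png",cv2.resize(cv2.hconcat([crop(o),crop(n)]),None,fx=.95,fy=.95))
g=lambda a:cv2.GaussianBlur(cv2.cvtColor(a,cv2.COLOR_BGR2GRAY),(3,3),0).astype(np.float32)
O,N=g(o),g(n)
# rear/left flange edge and a static check patch (body below)
for name,(r0,r1,c0,c1) in dict(rear=(160,172,272,292),left=(172,188,263,271),right=(172,190,299,309),wholecap=(160,196,262,310),body=(205,235,266,308)).items():
    m=cv2.matchTemplate(cv2.resize(N[r0-6:r1+10,c0-2:c1+2],None,fx=f,fy=f,interpolation=cv2.INTER_CUBIC),cv2.resize(O[r0:r1,c0:c1],None,fx=f,fy=f,interpolation=cv2.INTER_CUBIC),cv2.TM_CCOEFF_NORMED)
    l=cv2.minMaxLoc(m);print(name,l[1],(l[3][0]/f-2,l[3][1]/f-6))
p=lambda z:proj("scene",np.array([601,8,z]))
print("per mm",p(199)-p(200))
for z in(226,222,215):
  print(z,[proj("scene",np.array([601+k*-1.4,8+k*30,z])).round(1).tolist() for k in(1,-1)])
E
```

```text
rear 0.4920106530189514 (2.0, -0.75)
left 0.9563013911247253 (0.25, 0.25)
right 0.9245273470878601 (1.0, 0.5)
wholecap 0.39990347623825073 (0.875, 1.625)
body 0.9990246295928955 (0.0, 0.0)
per mm [0.01470117 0.29695185]
226 [[298.0, 179.1], [274.6, 165.9]]
222 [[298.0, 180.4], [274.7, 167.1]]
215 [[298.0, 182.5], [274.8, 169.3]]
```

View pics/5.png

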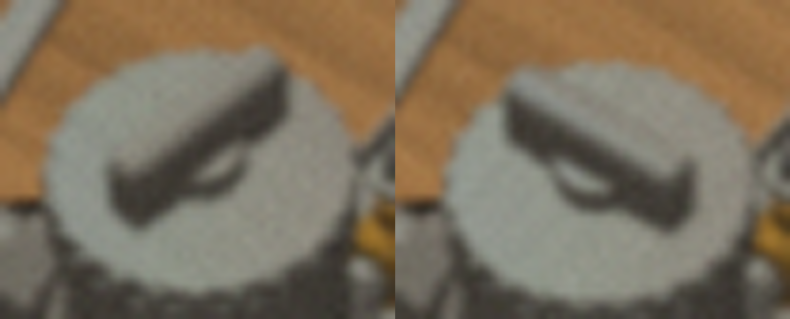

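The scene crops before (left) and after (right) show the flange about 1.3–1.6 px lower, roughly 4–5 mm, with the wing along the pipe. That is the locked height, since a cap stuck at the bottom would sit about 3.3 px lower. Now the supply lever.

```bash
python3 -m pendant '[[[0.72,-0.91,0],[0,0,-0.11]],[[0.72,-0.91,0],[0,0,-0.11]],[[0.72,-0.91,0],[0,0,-0.11]],[[0.72,-0.91,0],[0,0,-0.11]],[[0,0,-0.9],[0,0,0]],[[0,0,-0.9],[0,0,0]],[[0,0,0],[0,0,0]],[[0,0,0],[0,0,0]]]' 1
python3 -m pendant '[[[0,0,-0.9],[0,0,0]],[[0,0,-0.9],[0,0,0]],[[0,0,-0.9],[0,0,0]],[[0,0,-0.9],[0,0,0]],[[0,0,0],[0,0,0]],[[0,0,0],[0,0,0]]]'
python3 -c "
from station import *
s=read_state();print(s['joint_positions'].round(2))"
```

```text
clock: 12.32
ee_pos: [539.7, -100.7, 269.0]
tool_rot: [0.721, -0.693, -0.002, 0.001]
wrist_force: [0.1, 0.3, -0.0]
width: 0.4
grasp_force: 0.0
clock: 12.82
ee_pos: [540.3, -100.8, 163.7]
tool_rot: [0.721, -0.693, -0.0, 0.0]
wrist_force: [0.3, 0.2, 0.3]
width: 0.4
grasp_force: 0.0
[-0.4   0.24  1.76  0.    1.15  2.7 ]
```

```bash
python3 -m pendant '[[[0,0,-0.13],[0,0,0]],[[0,-0.25,0],[0,0,0]],[[0,-0.25,0],[0,0,0]],[[0.03,-0.25,0],[0,0,0]],[[0.03,-0.25,0],[0,0,0]],[[0.03,-0.25,0],[0,0,0]],[[0.05,-0.25,0],[0,0,0]],[[0.05,-0.25,0],[0,0,0]],[[0.05,-0.25,0],[0,0,0]]]'
python3 -m pendant '[[[0.15,-0.22,0],[0,0,0]],[[0.17,-0.2,0],[0,0,0]],[[0.19,-0.18,0],[0,0,0]],[[0.2,-0.17,0],[0,0,0]],[[0.2,-0.17,0],[0,0,0]],[[0.2,-0.14,0],[0,0,0]],[[0.15,-0.1,0],[0,0,0]],[[0,0,0],[0,0,0]]]'
```

```text
clock: 13.57
ee_pos: [547.2, -160.5, 159.7]
tool_rot: [0.721, -0.693, -0.001, -0.001]
wrist_force: [-1.2, 7.5, 1.2]
width: 0.1
grasp_force: 3.0
clock: 14.23
ee_pos: [584.6, -197.3, 159.1]
tool_rot: [0.721, -0.693, -0.001, 0.0]
wrist_force: [-1.0, 1.2, -0.3]
width: 0.5
grasp_force: 0.8
```

```bash
python3 -m pendant '[[[0.1,0,0],[0,0,0]],[[0,0,0],[0,0,0]]]'
python3 -m pendant '[[[0.1,0,0],[0,0,0]],[[0,0,0],[0,0,0]]]'
```

```text
clock: 14.4
ee_pos: [587.0, -197.4, 159.0]
tool_rot: [0.721, -0.693, -0.001, 0.001]
wrist_force: [-5.2, -0.8, -0.3]
width: 0.6
grasp_force: 2.4
clock: 14.57
ee_pos: [587.5, -197.4, 158.9]
tool_rot: [0.721, -0.693, -0.003, 0.003]
wrist_force: [-17.0, -1.5, 7.1]
width: 0.8
grasp_force: 9.1
```

The force jumped to 17 N, so the lever is at its stop. I'll back off, rise and look.

```bash
python3 -m pendant '[[[0.03,0,0],[0,0,0]],[[0,0,0],[0,0,0]],[[-0.5,0,0],[0,0,0]],[[-0.8,0,0.3],[0,0,0]],[[0,0,1],[0,0,0]],[[0,0,1],[0,0,0]],[[0,0,1],[0,0,0]],[[-1,0,1],[0,0,0]],[[-1,0,1],[0,0,0]],[[-1,-0.5,0],[0,0,0]],[[-1,-0.5,0],[0,0,0]],[[0,0,0],[0,0,0]]]'
python3 - <<'E'
from station import *
import cv2
a=get_image("scene")[125:285,190:380,::-1]
b=get_image("top")[160:300,255:445,::-1]
cv2.imwrite("pics/6.png",cv2.resize(cv2.hconcat([a[:140],b]),None,fx=2.1,fy=2.1,interpolation=cv2.INTER_CUBIC))
E
```

```text
clock: 15.57
ee_pos: [430.9, -228.9, 318.7]
tool_rot: [0.72, -0.694, 0.002, 0.001]
wrist_force: [0.9, -0.5, 0.7]
width: 0.4
grasp_force: 0.0
```

View pics/6.png

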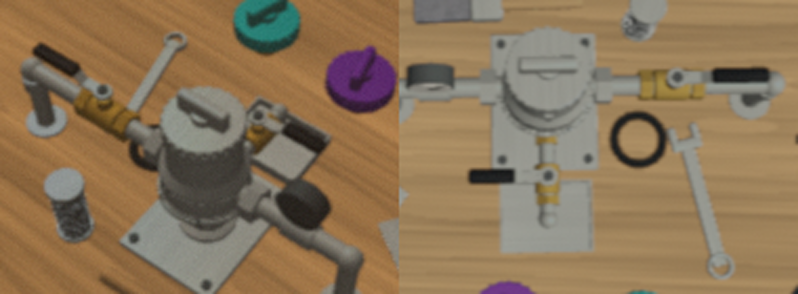

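The top view shows everything in place: supply sleeve along the pipe at (740,75), drain sleeve across its pipe at (490,176), wing along the pipe at (548,66). The gasket and wrench have not moved. Handing in.

```bash
python3 -c "
from station import job
print(job.finish_job())"
```

```text
the job is handed in; nothing more can be done
None
```

I handed the job in at about 16 s of the 69 s: the drain is shut, the cap is turned to its stop and sits at locked height, and the supply was opened last, all confirmed in the final pictures (the hand-in returned no verdict).

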